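# Slide the flat cover off its rest and close the terminal box

## Task

The open green terminal box needs its cover, the thin aluminium plate that lies flat between the yellow rails of the blue rest. Slide the plate partly out over the rest's open front edge until its end can be gripped, then pick it up and lay it flat on the box, centred and square to it, so that the opening is closed. Let go of it, and leave the tape roll, the nipple, the keys and the spanner where they are.

Things in the scene. Friction and masses are not known exactly. Their poses are not given: they have to be found in the camera images.
- cover_center (a point): centre (half-way through the thickness) of the loose cover plate: bare aluminium, 130 x 56 x 3 mm, about 0.12 kg; x along its 130 mm length, y across its 56 mm width, z up. It starts flat on the rest's deck, wholly on it. The same either way round. It slides on the deck and can be dragged by a fingertip pressed on its top with some 5 to 15 N.
- rest: blue steel rest on tall legs, screwed to the worktop; deck 180 mm (x) by 74 mm (y), its top 190 mm above the worktop; origin at the centre of its underside. Yellow rails 7 mm wide, rising 8 mm above the deck, run along both long sides, 60 mm apart inside; a like stop closes the rear end (+x). The front end (-x, roughly toward the robot) is open, with free air before it.
- rest_front (a point): middle of the deck's open front edge, on the deck's top, 190 mm above the worktop; axes as the rest's, so -x points outward off the edge. Beside the rest are a tool bag 210 mm high on its left (+y) and, behind x = 0.49, the vehicle's tall side wall at y = -0.47
- term_box: open-topped green terminal box on a fixed steel post; box 118 mm long (x) by 44 mm wide (y), 55 mm deep, walls 4 mm, opening 110 x 36 mm, rim 200 mm above the worktop, nothing inside rises above the rim; origin on the worktop under its centre. The centred cover projects 6 mm beyond it on all sides, length along x. Behind it, from x = 0.49, stands a caulking gun up to 390 mm high.
- box_mouth (a point): centre of the box's opening at the height of its rim, 200 mm above the worktop; axes as the box's. The cover's centre ends 1.5 mm above it
- tape_roll: bystander: loose roll of pink thread tape, 53 x 53 x 14 mm, origin at the centre of its underside
- nipple: bystander: loose galvanised hexagon nipple standing upright, 45 x 45 x 46 mm, origin at the centre of its underside
- van_keys: bystander: loose keys with a pink fob, 22 x 105 x 9 mm, long side along its y, origin at the centre of its underside
- spanner: bystander: loose adjustable spanner lying flat, 47 x 209 x 11 mm, long side along its y, origin at the centre of its underside

How it is judged:
By the outcome, as a careful person would: the job done as asked, in the order asked, and still so for the second after the job is handed in, with the robot touching nothing.
It also fails if it takes over 61 s, if anything falls off the work surface, if the arm or the gripper's body presses on something with over 40 N, if the wrist force passes 120 N, or if a joint passes its speed limit or range.

## Robot

A 7-joint arm with a two-finger parallel gripper is mounted at the origin on a cart in front of the work surface, level with it; the furniture and walls round the work are solid. World frame = base frame: x ahead of the robot, y to its left, z up, the work surface at z = 0. Lengths are in m, angles in rad, forces in N, time in s.
With the tool pointing down it reaches from about 0.4 to 0.9 m from the base axis. Payload 5.6 kg.
Tool frame: the origin (TCP) lies midway between the tips of the shut fingers; the grasp point (between the pads) lies 19 mm behind it (arm.grasp_offset is the distance from the TCP to the grasp point, in m); z points along the fingers, y is the line along which they close (so a half turn about z gives the same grasp; the last joint's range is limited). The gripper opens to 92 mm and grips with 3 to 60 N. Pads are 20 mm wide; open, the fingers measure 128 mm over their backs; the gripper's body (75 mm by 189 mm) begins 69 mm behind the grasp point.
Start: joints at [-1.355, 0.468, -0.012, 1.603, 0.006, 1.071, -0.056], TCP at [0.166, 0.628, 0.215] pointing down, gripper open.
Joint ranges: [-2.53, 2.53], [-0.31, 2.02], [-1.57, 1.55], [0.28, 2.44], [-1.29, 4.43], [0.15, 1.84], [-2.92, 2.92]. Speed limits (rad/s): [2.57, 2.57, 3.14, 3.14, 3.14, 3.14, 3.14].

## Interface

Orientations are given as a unit quaternion [x, y, z, w].
In Python, from workcell import arm, optics gives the robot as it stands.
- The arm moves only by the tool send_rows, never from a script. Its argument "series" is a list of rows, each a list of 3 entries, a list of its own where there are three numbers: the opening, from 0 (shut) to 1 (fully open), then the shift along the tool's x, y, z in m, then the turn about the tool's z in degrees. A call has 1 to 10 rows; each row is the pose to reach, as a shift and turn from the pose commanded when the call began, along the tool's axes at that moment; what a row does not reach only later rows make up. A row lasts 1/10 s, in which the tool goes at most 50 mm and 8.59 degrees, less where a joint would pass 70% of its speed; a pose out of reach is approached as far as the arm can. A call with a gripper value outside its range is refused whole. The fingers move at their own pace and stop on an object; the grip force is fixed at half the most. Time passes only in rows, so rows that repeat a pose let the fingers close. It gives the time, the measured TCP pose, the force, the opening and the grip force at its end, in the units of the state.
- arm.sense(): the state, without advancing time (a new reading comes with each control period).
- optics.capture(name): name is "side" or "top" or "wrist"; returns (picture, depth): 400x640x3 uint8, red, green, blue; 400x640 float32, m along the optical axis (not along the pixel's ray), 0 where there is no reading.
- optics.camera_info(name): a dict with "K" (3x3 intrinsics, pixels), "rvec" (rotation vector, rad) and "tvec" (3), from world to camera coordinates, as OpenCV has them; the wrist camera has in their place "tool_from_camera" (4x4, takes a point from camera to tool coordinates, whose origin is the TCP and whose axes are the flange's). Camera axes: x right, y down, z forward; pixel columns grow to the right and rows downward; lengths in m; the calibration is good to about 2 mm. The wrist camera is an equidistant fisheye: a pixel r from the principal point sees the ray r / f radians off the axis. A picture is of the moment at which its call begins: read the wrist's pose just before it. camera_info takes no time and is no camera call.
- arm.job_done(): hands the job in; it is judged then, once.
The state is a dict: "time_s": time; "qpos": joint angles; "dq": joint speeds; "joint_torque": joint torques, N m; "eef_pos": TCP position; "eef_rot": TCP orientation; "ft_force": force on the tool from outside, world axes, zero at the start; "ft_torque": the same for the moment, N m; "opening": opening from 0.0 (shut) to 1.0 (fully open); "finger_force": force on a finger pad.
Only numpy, scipy, OpenCV 4.12 (cv2) and the standard library are available. Lean on these libraries where they do the work, as an engineer would, in place of code of your own. Each camera call takes 0.05 s, during which the arm holds its last target. There are 200 camera calls.

## Working session

There is one attempt and no reset: what is moved stays moved. The work goes in short steps, Python scripts to look and compute and a tool call to move; the robot and the scene stay as the last step left them, time stands still between calls to the robot, and variables do not carry over. Pictures are saved under pics/ and viewed, at most 10 in all, crops included, and the job is handed in when it is done.

Besides the shell and the picture viewer there is one more tool, called as a command line: name --argument value ..., lists and objects as JSON in quotes. send_rows: Moves the arm, as the interface text tells. Its arguments: {"type":"object","properties":{"series":{"type":"array"}},"required":["series"]}

```bash
mkdir -p pics; cat > h.py <<'E'
import numpy as np, cv2
from workcell import arm, optics
from scipy.spatial.transform import Rotation as R
def cam(n):
    i=optics.camera_info(n); return np.array(i['K'],float),R.from_rotvec(np.ravel(i['rvec'])).as_matrix(),np.ravel(i['tvec'])
def cloud(n,d):
    K,Rm,t=cam(n); v,u=np.mgrid[:400,:640]
    p=np.stack([(u-K[0,2])/K[0,0]*d,(v-K[1,2])/K[1,1]*d,d],-1)
    return (p-t)@Rm
def ray(n,u,v,z):
    K,Rm,t=cam(n); o=-Rm.T@t; r=Rm.T@np.array([(u-K[0,2])/K[0,0],(v-K[1,2])/K[1,1],1]); return o+r*(z-o[2])/r[2]
def save(n,im): cv2.imwrite('pics/'+n,cv2.cvtColor(im,cv2.COLOR_RGB2BGR))
E
python3 - <<'E'
from h import *
s=arm.sense();print(s)
for n in('side','top'):
    p,d=optics.capture(n); save(n+'0.png',p); np.savez(n+'0.npz',p=p,d=d)
    K,Rm,t=cam(n); print(n,K[0,0],-Rm.T@t)
print(R.from_quat(s['eef_rot']).as_matrix().round(3)); print(optics.camera_info('wrist'),arm.grasp_offset)
E
```

```text
{'time_s': 0.0, 'qpos': array([-1.35499536,  0.46835241, -0.01160333,  1.60363001,  0.00602556,
        1.07138893, -0.05630475]), 'dq': array([ 1.52854696e-03,  7.63892302e-04, -9.90472407e-05, -2.02267203e-03,
       -5.42070654e-04, -1.01400528e-03,  1.63045598e-04]), 'joint_torque': array([ 1.35134110e-05, -5.20587051e+01, -1.20174393e-02, -2.43734121e+01,
       -5.64790133e-02,  1.75070332e-02,  1.69867276e-04]), 'eef_pos': array([0.16627454, 0.62776872, 0.21365378]), 'eef_rot': array([ 1.29067361e-01,  9.91635445e-01, -8.71409663e-04, -4.03983787e-05]), 'ft_force': array([-0.19392883, -0.00237155, -0.67574106]), 'ft_torque': array([-0.01177026, -0.00860438,  0.0083735 ]), 'finger_force': 0.0, 'opening': 1.0025172534372924}
side 468.241865434243 [-0.72396976 -0.56754511  0.78648599]
top 393.3960593020795 [0.27152517 0.04591337 1.36098266]
[[-0.967  0.256 -0.   ]
 [ 0.256  0.967 -0.002]
 [-0.    -0.002 -1.   ]]
{'K': array([[309.70691629,   0.        , 326.90967066],
       [  0.        , 309.70691629, 196.12015944],
       [  0.        ,   0.        ,   1.        ]]), 'tool_from_camera': array([[ 3.66289803e-04, -9.63321425e-01, -2.68349954e-01,
         7.58472301e-02],
       [ 9.99999796e-01,  4.93366535e-04, -4.06114567e-04,
         6.43171576e-04],
       [ 5.23613750e-04, -2.68349751e-01,  9.63321409e-01,
        -1.69522544e-01],
       [ 0.00000000e+00,  0.00000000e+00,  0.00000000e+00,
         1.00000000e+00]])} 0.0187
```

View pics/side0.png

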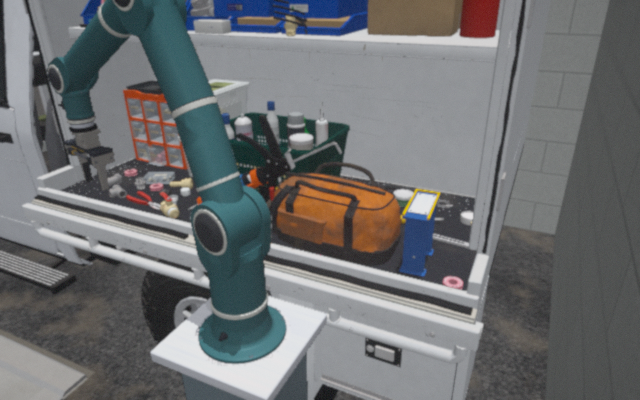

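View pics/top0.png

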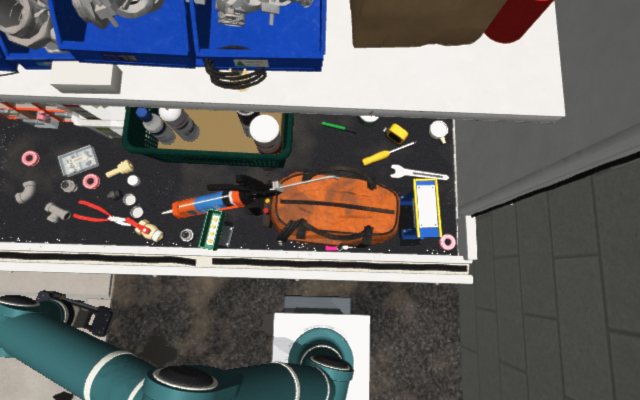

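The side view shows the rest at about (420,230) and the orange bag beside it. The top view shows the rest with its plate at (427,208), the green box at (211,229), the caulking gun at (215,205) and the spanner at (418,172). Next I measure these.

```bash
python3 - <<'E'
from h import *
z=np.load('top0.npz');p,d=z['p'],z['d'];c=cloud('top',d)
hsv=cv2.cvtColor(p,cv2.COLOR_RGB2HSV)
def roi(m,u0,u1,v0,v1):
    o=np.zeros_like(m);o[v0:v1,u0:u1]=m[v0:v1,u0:u1];return o
def rect(name,m,zz):
    m=m.astype(np.uint8); pts=np.argwhere(m)[:,::-1]
    w=np.array([ray('top',u,v,zz)[:2] for u,v in pts]).astype(np.float32)
    r=cv2.minAreaRect(w); zs=c[m>0][:,2]
    print(name,len(pts),r,'z med',np.median(zs),'mean',w.mean(0))
yel=roi((hsv[...,0]>20)&(hsv[...,0]<35)&(hsv[...,1]>120)&(hsv[...,2]>100),405,450,170,245)
rect('rails',yel,.198)
pl=roi((hsv[...,1]<70)&(hsv[...,2]>140),413,443,178,240)&(abs(c[...,2]-.193)<.015)
rect('plate',pl,.193)
g=roi((hsv[...,0]>40)&(hsv[...,0]<90)&(hsv[...,1]>80),195,230,200,255)&(c[...,2]>.17)
rect('box',g,.2)
b=roi(c[...,2]>.185,195,230,200,255); rect('boxz',b,.2)
# highest obstacles, coarse height map
for x in np.arange(.2,.75,.05):
    print(round(x,2),[ (lambda q: round(float(q.max()),2) if len(q) else None)(c[...,2][(abs(c[...,0]-x)<.025)&(abs(c[...,1]-y)<.03)&(d>0)]) for y in np.arange(.6,-.6,-.06)])
big=cv2.resize(np.hstack([p[160:260,395:475],p[190:260,180:260][:100] if 0 else p[175:275,180:260]]),None,fx=4.8,fy=4.8,interpolation=cv2.INTER_CUBIC);save('crop1.png',big)
E
```

```text
rails 375 ((0.4888485074043274, -0.30346405506134033), (0.1811828911304474, 0.07795332372188568), 3.2421767711639404) z med 0.19705895030732704 mean [ 0.4977102 -0.3043512]
plate 808 ((0.4938937723636627, -0.3036973476409912), (0.1544087529182434, 0.05848004296422005), 3.300086736679077) z med 0.19346738741270647 mean [ 0.49270076 -0.3034527 ]
box 329 ((0.4021054804325104, 0.33813318610191345), (0.05133906751871109, 0.11648304015398026), 80.37531280517578) z med 0.19286547732392598 mean [0.40396935 0.33931854]
boxz 249 ((0.4198135733604431, 0.33789002895355225), (0.05650161951780319, 0.155721053481102), 77.0277099609375) z med 0.19850653621613856 mean [0.4039792  0.34042594]
0.2 [0.61, 0.63, 0.64, -0.89, -0.88, -0.88, -0.88, -0.88, -0.89, -0.88, -0.88, -0.89, -0.88, -0.88, -0.88, -0.88, -0.88, -0.88, -0.88, -0.88]
0.25 [-0.01, -0.01, -0.01, -0.01, -0.01, -0.01, -0.01, -0.01, -0.01, -0.01, -0.02, -0.01, -0.01, -0.01, -0.01, -0.01, -0.02, -0.01, -0.01, -0.02]
0.3 [0.01, 0.01, 0.02, 0.01, 0.01, 0.01, 0.01, 0.01, 0.01, 0.01, 0.01, 0.01, 0.01, 0.02, 0.01, 0.01, 0.01, 0.01, 0.01, -0.01]
0.
[... 282 characters left out ...]
, 0.14, 0.19, 0.21, 0.23, 0.22, 0.22, 0.22, 0.22, 0.2, 0.2, 0.2, 0.02, 0.08, None]
0.5 [0.02, 0.04, 0.11, 0.14, 0.17, 0.32, 0.39, 0.35, 0.28, 0.23, 0.23, 0.23, 0.23, 0.22, 0.2, 0.2, 0.2, 0.82, 0.8, 0.72]
0.55 [0.01, 0.01, 0.01, 0.01, 0.15, None, 0.37, 0.33, 0.28, 0.31, 0.32, 0.24, 0.23, 0.2, 0.2, 0.2, 0.2, 0.01, 0.79, None]
0.6 [0.62, 0.66, 0.66, 0.66, 0.62, 0.62, 0.73, 0.72, 0.62, 0.62, 0.62, 0.62, 0.62, 0.62, 0.62, 0.62, 0.62, 0.62, 0.8, None]
0.65 [0.67, 0.67, 0.74, 0.73, 0.73, 0.75, 0.75, 0.73, 0.73, 0.74, 0.62, 0.62, 0.62, 0.62, 0.62, 0.62, 0.62, 0.62, 0.81, None]
0.7 [0.72, 0.73, 0.77, 0.78, 0.77, 0.78, 0.78, 0.78, 0.76, 0.78, 0.62, 0.62, 0.62, 0.62, 0.62, 0.62, 0.62, 0.62, 0.82, None]
```

View pics/crop1.png

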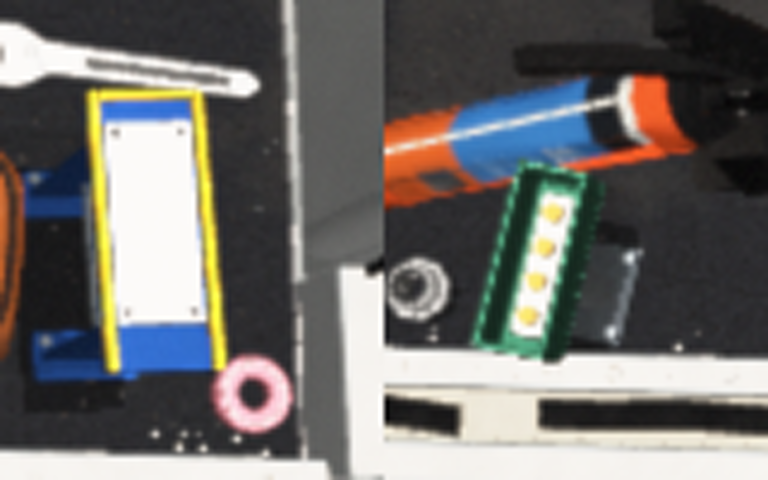

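The crop shows the plate's corners at about (106,120), (192,120), (207,322) and (118,324). The rest's front edge is at crop row ~369, and the box rim corners are at (520,163), (600,172), (558,358) and (475,345). The nipple is left of the box and the tape roll is near the rest's front right. I'll convert these to world positions, then move above the box for a close look on the way to the rest.

```bash
python3 - <<'E'
from h import *
f=lambda u0,x0,v0,pts,z:np.array([ray('top',u0+(x-x0)/4.8-.4,v0+y/4.8-.4,z)[:2] for x,y in pts]).round(4)
print('plate',f(395,0,160,[(106,120),(192,120),(207,322),(118,324)],.193))
print('rest',f(395,0,160,[(90,92),(204,92),(226,368),(105,370)],.198))
print('box',f(180,384,175,[(520,163),(600,172),(558,358),(475,345)],.2))
s=arm.sense();M=R.from_quat(s['eef_rot']).as_matrix()
for t in ([.36,.33,.43],):print(M.T@(np.array(t)-s['eef_pos']))
E
```

```text
plate [[ 0.5581 -0.2746]
 [ 0.5601 -0.3301]
 [ 0.43   -0.3361]
 [ 0.4269 -0.2797]]
rest [[ 0.5749 -0.2633]
 [ 0.5775 -0.3368]
 [ 0.4009 -0.3455]
 [ 0.3973 -0.2696]]
box [[0.4614 0.3531]
 [0.4574 0.3036]
 [0.3424 0.3204]
 [0.3487 0.371 ]]
[-0.26353049 -0.23868082 -0.21584204]
```

send_rows --series '[[1,[0,0,-0.1],0],[1,[0,0,-0.2],0],[1,[-0.03,-0.03,-0.22],-5],[1,[-0.06,-0.06,-0.22],-5],[1,[-0.1,-0.1,-0.22],-5],[1,[-0.14,-0.14,-0.22],-5],[1,[-0.2,-0.18,-0.22],-5],[1,[-0.26,-0.24,-0.22],-5],[1,[-0.26,-0.24,-0.22],-5],[1,[-0.26,-0.24,-0.22],-5]]'

```text
time_s: 1.1
eef_pos: [0.3527, 0.3343, 0.4342]
eef_rot: [0.086, 0.996, 0.0, -0.0]
ft_force: [0.1, 1.4, 0.3]
opening: 0.996
finger_force: 0.0
```

send_rows --series '[[1,[0,0,0],0],[1,[0,0,0],0],[1,[0,0,0],0]]'

```text
time_s: 1.4
eef_pos: [0.3511, 0.3373, 0.434]
eef_rot: [0.085, 0.996, -0.0, -0.0]
ft_force: [-0.3, 0.0, -0.2]
opening: 1.002
finger_force: 0.0
```

```bash
cat >> h.py <<'E'
def wshot():
    s=arm.sense();p,d=optics.capture('wrist');return s,p,d
def wpix(s,u,v,z):
    i=optics.camera_info('wrist');K=i['K'];T=np.array(i['tool_from_camera'])
    u=np.asarray(u,float)-K[0,2];v=np.asarray(v,float)-K[1,2];r=np.hypot(u,v)+1e-9;th=r/K[0,0]
    ray=np.stack([np.sin(th)*u/r,np.sin(th)*v/r,np.cos(th)],-1)
    M=R.from_quat(s['eef_rot']).as_matrix();w=ray@T[:3,:3].T@M.T;o=M@T[:3,3]+s['eef_pos']
    return o+w*((z-o[2])/w[...,2])[...,None]
def yaw(s):
    M=R.from_quat(s['eef_rot']).as_matrix();return np.degrees(np.arctan2(-M[0,1],M[1,1]))
def totool(s,dw): return (R.from_quat(s['eef_rot']).as_matrix().T@np.asarray(dw)).round(4)
E
python3 - <<'E'
from h import *
s,p,d=wshot();save('w1.png',p);np.savez('w1.npz',p=p,d=d,e=s['eef_pos'],q=s['eef_rot'])
print(s['time_s'],s['eef_pos'],yaw(s),s['qpos'])
E
```

```text
1.4 [0.35106797 0.33730095 0.434009  ] -9.726984663961783 [-0.99445231  0.02527121  0.16533691  1.67868969 -0.0045891   1.43849676
  0.57246875]
```

View pics/w1.png

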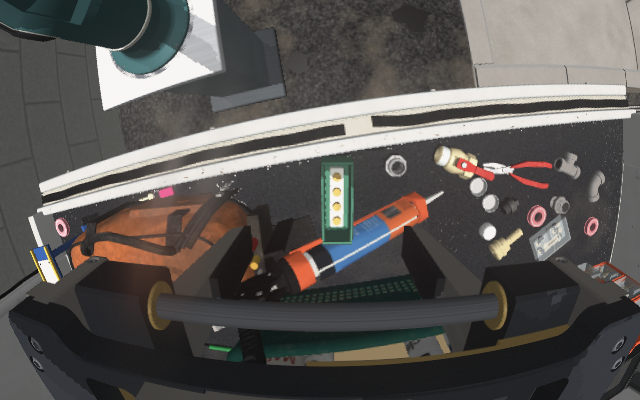

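The wrist view shows the green box rim at about (322–353, 163–243), nearly square to the image. The gun is behind it and the nipple is at (396,165). I'll fit the rim now.

```bash
python3 - <<'E'
from h import *
z=np.load('w1.npz');p=z['p'];s=dict(eef_pos=z['e'],eef_rot=z['q'])
hsv=cv2.cvtColor(p,cv2.COLOR_RGB2HSV);m=np.zeros(p.shape[:2],np.uint8)
g=(hsv[...,0]>40)&(hsv[...,0]<90)&(hsv[...,1]>70)&(hsv[...,2]>40)
m[155:250,312:362]=g[155:250,312:362]
d=z['d'];print('depth med',np.median(d[m>0]))
cs=max(cv2.findContours(m,cv2.RETR_EXTERNAL,cv2.CHAIN_APPROX_NONE)[0],key=cv2.contourArea)[:,0]
w=wpix(s,cs[:,0],cs[:,1],.2)[:,:2]
r=cv2.minAreaRect((w*1000).astype(np.float32));print(r)
print(cv2.boxPoints(r).round(1)); print(cv2.boundingRect(m))
t=np.array([.45,-.306,.40]);
E
python3 - <<'E'
from h import *
s=arm.sense();print(totool(s,np.array([.40,-.306,.43])-s['eef_pos']), totool(s,np.array([.44,.0,.43])-s['eef_pos']))
E
```

```text
depth med 0.46060896
((401.3085021972656, 343.2281188964844), (43.6187858581543, 116.86827087402344), 81.43296813964844)
[[340.3 330.4]
 [455.8 313. ]
 [462.3 356.1]
 [346.8 373.5]]
(321, 162, 33, 83)
[-0.1566 -0.6261  0.0042] [-0.1446 -0.3178  0.004 ]
```

send_rows --series '[[0,[-0.04,-0.04,0],-1],[0,[-0.07,-0.08,0],-2],[0,[-0.1,-0.12,0],-3],[0,[-0.12,-0.16,0],-4],[0,[-0.135,-0.2,0],-5],[0,[-0.14,-0.25,0],-6],[0,[-0.145,-0.3,0],-7],[0,[-0.15,-0.35,0],-8],[0,[-0.155,-0.4,0],-10],[0,[-0.155,-0.45,0],-12.4]]'

```text
time_s: 2.45
eef_pos: [0.4282, -0.1331, 0.4343]
eef_rot: [-0.025, 1.0, -0.0, 0.0]
ft_force: [1.1, -0.5, 0.8]
opening: 0.154
finger_force: 0.0
```

send_rows --series '[[0,[0.0,-0.05,0],0],[0,[0.0,-0.1,0],0],[0,[0.0,-0.14,0],0],[0,[0,-0.17,0],0],[0,[0,-0.17,0],0],[0,[0,-0.17,0],0],[0,[0,-0.17,0],0]]'

```text
time_s: 3.15
eef_pos: [0.4366, -0.3004, 0.434]
eef_rot: [-0.024, 1.0, 0.0, -0.0]
ft_force: [0.7, -0.4, 0.1]
opening: 0.002
finger_force: 0.0
```

```bash
python3 - <<'E'
from h import *
s,p,d=wshot();save('w2.png',p);np.savez('w2.npz',p=p,d=d,e=s['eef_pos'],q=s['eef_rot'])
print(s['time_s'],s['eef_pos'],yaw(s),s['qpos'],s['opening'])
E
```

```text
3.15 [ 0.43658296 -0.30040503  0.43398209] 2.7601295443843132 [-0.32009206  0.12656784  0.97846284  1.62581395 -0.10606352  1.44642576
  2.28691284] 0.0020247532317922
```

View pics/w2.png

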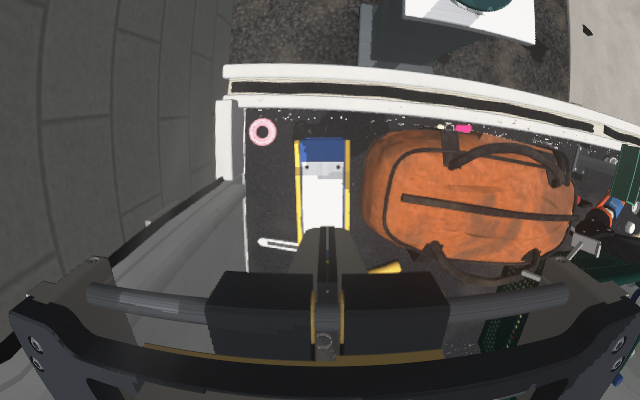

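The wrist view shows the plate between the yellow rails at about (301–345, 162–230). The deck's front edge is at row ~139, and the shut fingers are at (327,235). I'll fit the plate and rails from this.

```bash
python3 - <<'E'
from h import *
z=np.load('w2.npz');p=z['p'];s=dict(eef_pos=z['e'],eef_rot=z['q'])
hsv=cv2.cvtColor(p,cv2.COLOR_RGB2HSV)
H,S,V=[hsv[...,i].astype(int) for i in range(3)]
W=lambda u,v,z:wpix(s,u,v,z)[...,:2]
# rails: row centroids
yel=(H>18)&(H<35)&(S>110)&(V>90)
L=[];Rr=[]
for v in range(145,222,4):
    a=np.where(yel[v,285:325])[0]; b=np.where(yel[v,330:365])[0]
    pl=np.where((S[v,296:352]<60)&(V[v,296:352]>120))[0]
    out=[]
    if len(a):q=W(285+a.mean(),v,.198);L.append(q);out.append(q.round(4))
    if len(b):q=W(330+b.mean(),v,.198);Rr.append(q);out.append(q.round(4))
    if len(pl):out.append((W(296+pl.min()-.5,v,.193).round(4),W(296+pl.max()+.5,v,.193).round(4)))
    print(v,*out)
for q in (L,Rr):
    q=np.array(q);k=np.polyfit(q[:,0],q[:,1],1);print('yaw',np.degrees(np.arctan(k[0])),'y@.45',np.polyval(k,.45))
for u in (312,322,334):
    print(u,[(v,tuple(p[v,u])) for v in list(range(134,143))],[(v,tuple(p[v,u])) for v in range(157,168)])
print('front',W(322,138,.19),'plate',W(322,162,.193))
E
```

```text
145 [ 0.4059 -0.3419] [ 0.4028 -0.2749] (array([ 0.4063, -0.339 ]), array([ 0.4063, -0.3377]))
149 [ 0.4112 -0.3411] [ 0.4081 -0.2746]
153 [ 0.4165 -0.3409] [ 0.4134 -0.2743]
157 [ 0.4219 -0.3401] [ 0.4188 -0.274 ]
161 [ 0.4273 -0.3399] [ 0.4241 -0.2737] (array([ 0.4279, -0.337 ]), array([ 0.4252, -0.2793]))
165 [ 0.4326 -0.3397] [ 0.4295 -0.2733] (array([ 0.4334, -0.3368]), array([ 0.4306, -0.2777]))
169 [ 0.4381 -0.3396] [ 0.4349 -0.273 ] (array([ 0.4388, -0.3339]), array([ 0.4361, -0.2773]))
173 [ 0.4435 -0.3394] [ 0.4403 -0.2727] (array([ 0.4443, -0.3338]), array([ 0.4415, -0.277 ]))
177 [ 0.449  -0.3393] [ 0.4458 -0.2723] (array([ 0.4498, -0.3336]), array([ 0.4471, -0.2767]))
181 [ 0.4545 -0.3391] [ 0.4513 -0.272 ] (array([ 0.4554, -0.3334]), array([ 0.4526, -0.2763]))
185 [ 0.46   -0.3383] [ 0.4568 -0.2716] (array([ 0.461 , -0.3333]), array([ 0.4582, -0.276 ]))
189 [ 0.4655 -0.3375] [ 0.4623 -0.2712] (array([ 0.4667, -0.3345]), array([ 0.4638, -0.2743]))
193 [ 0.4711 -0.3374] [ 0.4679 -0.2709] (array([ 0.4723, -0.3343]), array([ 0.4694, -0.2739]))
197 [ 0.4768 -0.3372] [ 0.4736
[... 3263 characters left out ...]
42, (np.uint8(64), np.uint8(86), np.uint8(131)))] [(157, (np.uint8(65), np.uint8(84), np.uint8(128))), (158, (np.uint8(66), np.uint8(84), np.uint8(129))), (159, (np.uint8(66), np.uint8(84), np.uint8(129))), (160, (np.uint8(64), np.uint8(80), np.uint8(120))), (161, (np.uint8(106), np.uint8(112), np.uint8(129))), (162, (np.uint8(218), np.uint8(219), np.uint8(221))), (163, (np.uint8(216), np.uint8(217), np.uint8(219))), (164, (np.uint8(214), np.uint8(214), np.uint8(217))), (165, (np.uint8(214), np.uint8(215), np.uint8(217))), (166, (np.uint8(214), np.uint8(215), np.uint8(217))), (167, (np.uint8(214), np.uint8(214), np.uint8(216)))]
front [ 0.39591399 -0.30822756] plate [ 0.42793986 -0.30671264]
```

send_rows --series '[[0,[-0.03,-0.003,0.03],-0.6],[0,[-0.068,-0.005,0.07],-0.6],[0,[-0.068,-0.005,0.115],-0.6],[0,[-0.068,-0.005,0.16],-0.6],[0,[-0.068,-0.005,0.2],-0.6],[0,[-0.068,-0.005,0.22],-0.6],[0,[-0.068,-0.005,0.23],-0.6],[0,[-0.068,-0.005,0.233],-0.6],[0,[-0.068,-0.005,0.233],-0.6],[0,[-0.068,-0.005,0.233],-0.6]]'

```text
time_s: 4.2
eef_pos: [0.5047, -0.3045, 0.2028]
eef_rot: [-0.028, 1.0, -0.0, 0.001]
ft_force: [0.4, 0.6, 0.5]
opening: 0.001
finger_force: 0.0
```

send_rows --series '[[0,[0,0,0.002],0],[0,[0,0,0.004],0],[0,[0,0,0.006],0],[0,[0,0,0.006],0]]'

```text
time_s: 4.6
eef_pos: [0.5037, -0.3042, 0.1951]
eef_rot: [-0.028, 1.0, 0.0, -0.0]
ft_force: [0.2, -0.1, 0.1]
opening: 0.003
finger_force: 0.0
```

send_rows --series '[[0,[0,0,0.001],0],[0,[0,0,0.002],0],[0,[0,0,0.003],0],[0,[0,0,0.003],0]]'

```text
time_s: 5.0
eef_pos: [0.5042, -0.3047, 0.1935]
eef_rot: [-0.028, 1.0, -0.0, 0.001]
ft_force: [-1.0, 1.3, 7.1]
opening: 0.001
finger_force: 3.7
```

send_rows --series '[[0,[0,0,0.0006],0],[0,[0.005,0,0.0006],0],[0,[0.012,0,0.0006],0],[0,[0.02,0,0.0006],0],[0,[0.028,0,0.0006],0],[0,[0.036,0,0.0006],0],[0,[0.04,0,0.0006],0],[0,[0.04,0,0.0006],0]]'

```text
time_s: 5.8
eef_pos: [0.4648, -0.3076, 0.1934]
eef_rot: [-0.027, 1.0, -0.001, 0.002]
ft_force: [0.4, -0.1, 9.2]
opening: 0.004
finger_force: 4.6
```

```bash
python3 - <<'E'
from h import *
s,p,d=wshot();save('w3.png',p)
print(s['ft_force'],s['eef_pos'],yaw(s))
b=[]
for u in (312,318,334):
    c=p[60:220,u].astype(int); br=np.where(c.min(1)>150)[0]+60; print(u,br[:3],br[-1],wpix(s,u,br[0],.193))
E
```

```text
[ 0.42731589 -0.10403607  9.20854962] [ 0.46482009 -0.30755463  0.19344428] 3.143934573938779
312 [60 61 62] 219 [ 0.36092847 -0.3207005   0.193     ]
318 [60 61 62] 219 [ 0.36078775 -0.31747184  0.193     ]
334 [60 61 62] 219 [ 0.36032296 -0.30887895  0.193     ]
```

View pics/w3.png

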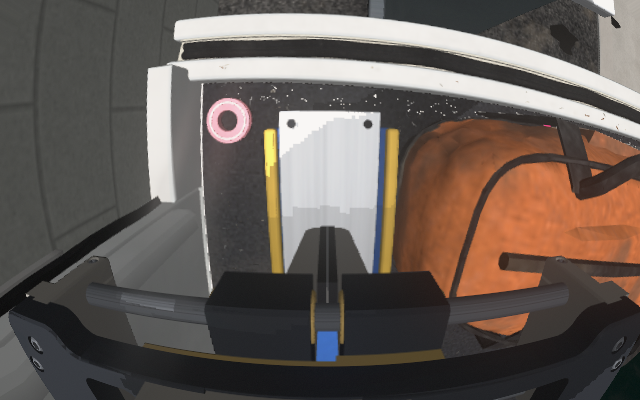

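The plate has followed the finger. Its front edge is at row ~111, past the deck edge at row ~130.

send_rows --series '[[0,[0.005,0,0],0],[0,[0.012,0,0],0],[0,[0.02,0,0],0],[0,[0.028,0,0],0],[0,[0.036,0,0],0],[0,[0.042,0,0],0],[0,[0.045,0,0],0],[0,[0.045,0,0],0]]'

```text
time_s: 6.65
eef_pos: [0.4203, -0.3101, 0.1934]
eef_rot: [-0.028, 1.0, -0.001, 0.002]
ft_force: [-0.6, -1.1, 9.6]
opening: 0.003
finger_force: 4.9
```

```bash
python3 - <<'E'
from h import *
s,p,d=wshot();save('w4.png',p)
print(s['ft_force'],s['eef_pos'],yaw(s))
z=cv2.imread('pics/w3.png')
s3=dict(s);s3['eef_pos']=s['eef_pos']*0+[.4648,-.3076,.1934]
print('w3 plate front',wpix(s3,330,111,.193),'deck edge',wpix(s3,270,129,.198),wpix(s3,391,129,.198))
for u in (300,318,334,350): print(u,p[60:130:3,u].astype(int).sum(1)//3)
E
```

```text
[-0.59049421 -1.11128606  9.58437033] [ 0.42026245 -0.3101269   0.19342648] 3.151767406125699
w3 plate front [ 0.38858706 -0.30951563  0.193     ] deck edge [ 0.39952419 -0.3410262   0.198     ] [ 0.39582347 -0.27640921  0.198     ]
300 [235 236 230 208 174 162  59  59  60  62  62  93 220 224 237 237 237 192
 247 247 247 247 247 247]
318 [236 236 231 192 191 151  61  61  63  62  63  71 218 210 234 235 235 204
 247 247 247 247 247 247]
334 [237 237 236 219 220 214  61  61  60  62  62  61 218 176 234 237 237 202
 247 242 223 223 223 223]
350 [236 236 237 227 212 201  76  61  61  62  64  62 168 185 233 238 238 154
 247 240 218 218 218 217]
```

View pics/w4.png

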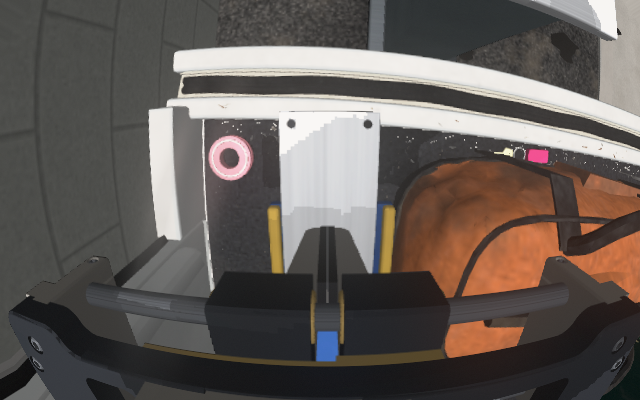

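The plate still has its front at row 111, so it hasn't slipped, and about 54 mm overhangs. The bag edge lies near (400,195). I'll drag 5 mm more, lift off, and check how much room the bag leaves from the depth image.

send_rows --series '[[0,[0.003,0,0],0],[0,[0.005,0,0],0],[0,[0.005,0,0],0],[0,[0.005,0,-0.01],0],[0,[0.005,0,-0.04],0],[0.8,[0.02,0,-0.08],0],[0.8,[0.038,0,-0.09],0],[0.8,[0.038,0,-0.09],0],[0.8,[0.038,0,-0.09],0],[0.8,[0.038,0,-0.09],0]]'

```text
time_s: 7.7
eef_pos: [0.3814, -0.3103, 0.2808]
eef_rot: [-0.028, 1.0, 0.0, -0.001]
ft_force: [-0.3, -0.0, -0.1]
opening: 0.418
finger_force: 0.0
```

```bash
python3 - <<'E'
from h import *
s,p,d=wshot();save('w5.png',p);np.savez('w5.npz',p=p,d=d,e=s['eef_pos'],q=s['eef_rot'])
print(s['ft_force'],s['eef_pos'],yaw(s),s['opening'])
i=optics.camera_info('wrist');K=i['K'];T=i['tool_from_camera'];v,u=np.mgrid[:400,:640]
a=u-K[0,2];b=v-K[1,2];r=np.hypot(a,b)+1e-9;th=r/K[0,0];tt=np.tan(np.minimum(th,1.4))
c=np.stack([tt*a/r*d,tt*b/r*d,d],-1);M=R.from_quat(s['eef_rot']).as_matrix()
w=(c@T[:3,:3].T+T[:3,3])@M.T+s['eef_pos']
ok=(d>0)&(th<1.3)
for z0 in np.arange(.02,.26,.02):
    for_=ok&(abs(w[...,2]-z0)<.01)&(abs(w[...,0]-.38)<.02)&(w[...,1]>-.27)&(w[...,1]<0)
    print(round(z0,2),for_.sum(),w[for_][:,1].min().round(3) if for_.any() else None)
pl=ok&(abs(w[...,2]-.193)<.006)&(w[...,1]<-.27)&(w[...,1]>-.345)&(w[...,0]<.395)&(w[...,0]>.32)
q=w[pl];print('plate',q.min(0),q.max(0),len(q),np.median(q[:,2]))
H=cv2.cvtColor(p,cv2.COLOR_RGB2HSV).astype(int);m=((H[...,1]<60)&(H[...,2]>130)&pl).astype(np.uint8)
uv=np.argwhere(m);xy=wpix(s,uv[:,1],uv[:,0],.193)[:,:2]
print(cv2.minAreaRect((xy*1000).astype(np.float32)),xy.min(0))
E
```

```text
[-0.31885154 -0.00797778 -0.10796391] [ 0.38138993 -0.31027462  0.28084935] 3.231292720621122 0.418332329491277
0.02 45 -0.199
0.04 201 -0.212
0.06 672 -0.214
0.08 500 -0.201
0.1 652 -0.21
0.12 1157 -0.21
0.14 1048 -0.199
0.16 1295 -0.199
0.18 655 -0.178
0.2 0 None
0.22 451 -0.118
0.24 712 -0.097
plate [ 0.33754186 -0.34070354  0.18909539] [ 0.39497745 -0.27553618  0.19484321] 4121 0.19236391562523167
((367.3675537109375, -311.4927978515625), (57.32149124145508, 55.7068977355957), 2.3087339401245117) [ 0.33796173 -0.34037651]
```

View pics/w5.png

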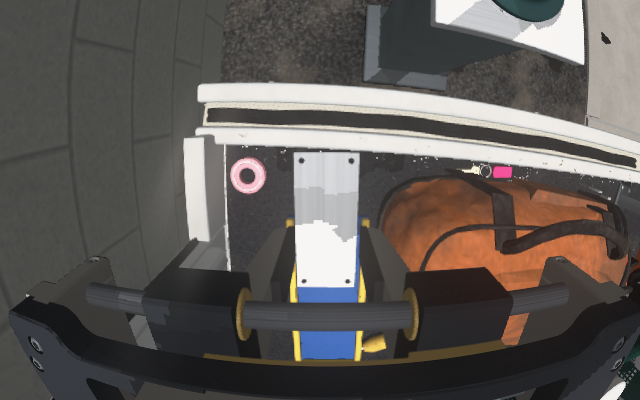

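The plate overhangs by about 59 mm, with its end at row 153, and lies centred under the gripper. The bag is more than 90 mm to the side. Next I open the fingers, lower and grip.

send_rows --series '[[0.9,[0,0,0],0],[0.9,[0,0,0],0],[0.9,[0,0,0],0],[0.9,[0,0,0],0],[0.9,[0,0,0.03],0],[0.9,[0,0,0.06],0],[0.9,[0,0,0.09],0],[0.9,[0,0,0.107],0],[0.9,[0,0,0.107],0],[0.9,[0,0,0.107],0]]'

```text
time_s: 8.75
eef_pos: [0.381, -0.3115, 0.1751]
eef_rot: [-0.027, 1.0, -0.0, -0.0]
ft_force: [-0.4, 0.4, 1.2]
opening: 0.901
finger_force: 0.0
```

send_rows --series '[[0.5,[0,0,0],0],[0.5,[0,0,0],0],[0.5,[0,0,0],0],[0.5,[0,0,0],0],[0.5,[0,0,0],0],[0.5,[0,0,0],0],[0.5,[0,0,0],0],[0.5,[0,0,0],0]]'

```text
time_s: 9.55
eef_pos: [0.3814, -0.3112, 0.175]
eef_rot: [-0.028, 1.0, -0.0, 0.0]
ft_force: [0.3, 0.5, 3.2]
opening: 0.596
finger_force: 30.0
```

send_rows --series '[[0.5,[0,0,-0.003],0],[0.5,[0,0,-0.01],0],[0.5,[0,0,-0.025],0],[0.5,[0,0,-0.045],0],[0.5,[0,0,-0.06],0],[0.5,[0,0,-0.06],0],[0.5,[0,0,-0.06],0]]'

```text
time_s: 10.25
eef_pos: [0.3811, -0.3108, 0.2349]
eef_rot: [-0.028, 1.0, 0.0, 0.0]
ft_force: [-0.5, -0.3, -2.1]
opening: 0.594
finger_force: 30.0
```

```bash
cat >> h.py <<'E'
def wcloud(s,d):
    i=optics.camera_info('wrist');K=i['K'];T=np.array(i['tool_from_camera']);v,u=np.mgrid[:400,:640]
    a=u-K[0,2];b=v-K[1,2];r=np.hypot(a,b)+1e-9;th=r/K[0,0];tt=np.tan(np.minimum(th,1.4))
    return np.stack([tt*a/r*d,tt*b/r*d,d],-1)@T[:3,:3].T+T[:3,3], (d>0)&(th<1.3)
E
python3 - <<'E'
from h import *
s,p,d=wshot();save('w6.png',p)
print(s['ft_force'],s['eef_pos'],yaw(s),s['opening'],s['finger_force'],s['qpos'])
t,ok=wcloud(s,d)
m=ok&(abs(t[...,1])<.022)&(t[...,2]<.01)&(t[...,2]>-.05)&(t[...,0]>-.12)&(t[...,0]<.1)
q=t[m];print(len(q),q.min(0),q.max(0))
k=np.polyfit(q[:,0],q[:,2],1);print('pitch deg',np.degrees(np.arctan(k[0])),'z at 0',k[1])
for a in np.arange(-.11,.08,.02):
    e=q[abs(q[:,0]-a)<.01];print(a.round(2),len(e),np.median(e[:,2]).round(4) if len(e) else '')
E
```

```text
[-0.47031875 -0.33796336 -2.05091115] [ 0.38114473 -0.31077581  0.23489151] 3.200198871096011 0.5936179388460165 29.99711126089096 [-0.2367601   0.23731276  0.99874595  2.00585672 -0.23558263  1.0177053
  2.5009722 ]
12013 [-0.08338292 -0.02199589 -0.01953778] [ 0.04257563  0.02199669 -0.01443415]
pitch deg -0.6228954605096229 z at 0 -0.017090949288313628
-0.11 0 
-0.09 189 -0.0162
-0.07 1405 -0.0163
-0.05 362 -0.0166
-0.03 1292 -0.0168
-0.01 2394 -0.017
0.01 2776 -0.0172
0.03 3139 -0.0174
0.05 456 -0.0174
0.07 0
```

View pics/w6.png

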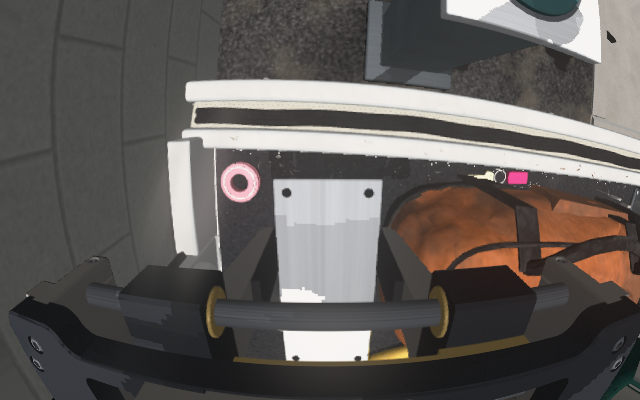

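The plate is held flat, with a measured pitch of 0.6°. Its front edge is at row 180, 43 mm ahead of the TCP. I'll lift it and carry it round to the box.

send_rows --series '[[0.5,[0,0,-0.03],0],[0.5,[0,0,-0.07],0],[0.5,[0,0,-0.11],0],[0.5,[-0.01,0.03,-0.14],0],[0.5,[-0.025,0.065,-0.17],0],[0.5,[-0.045,0.1,-0.195],0],[0.5,[-0.055,0.14,-0.195],1],[0.5,[-0.062,0.18,-0.195],2],[0.5,[-0.067,0.22,-0.195],3],[0.5,[-0.072,0.26,-0.195],4]]'

```text
time_s: 11.3
eef_pos: [0.438, -0.0458, 0.4289]
eef_rot: [0.008, 1.0, -0.0, -0.001]
ft_force: [0.5, -0.5, -1.3]
opening: 0.599
finger_force: 30.0
```

```bash
python3 - <<'E'
from h import *
s=arm.sense();print(s['qpos'].round(2),s['eef_pos'],yaw(s),s['finger_force'])
for t in ([.44,0,.43],[.43,.15,.43],[.3795,.3465,.43]):print(totool(s,np.array(t)-s['eef_pos']),yaw(s)+8.5)
E
```

```text
[-0.67 -0.12  0.64  1.8   0.07  1.44  1.52] [ 0.43797227 -0.04577996  0.42886938] -0.8648478170983132 29.995754063129425
[-0.0013  0.0458 -0.0011] 7.635152182901686
[ 0.0109  0.1956 -0.0011] 7.635152182901686
[ 0.0644  0.3914 -0.0011] 7.635152182901686
```

send_rows --series '[[0.5,[0,0.045,0],1],[0.5,[0.003,0.09,0],2],[0.5,[0.006,0.14,0],3],[0.5,[0.011,0.185,0],4],[0.5,[0.02,0.23,0],5],[0.5,[0.031,0.27,0],6],[0.5,[0.042,0.31,0],7],[0.5,[0.053,0.35,0],7.6],[0.5,[0.064,0.38,0],7.6],[0.5,[0.064,0.391,0],7.6]]'

```text
time_s: 12.3
eef_pos: [0.3777, 0.3477, 0.4278]
eef_rot: [0.071, 0.998, -0.001, -0.001]
ft_force: [0.2, 0.5, -1.2]
opening: 0.597
finger_force: 30.0
```

send_rows --series '[[0.5,[0,0,0],0],[0.5,[0,0,0.04],0],[0.5,[0,0,0.08],0],[0.5,[0,0,0.12],0],[0.5,[0,0,0.15],0],[0.5,[0,0,0.17],0],[0.5,[0,0,0.17],0],[0.5,[0,0,0.17],0],[0.5,[0,0,0.17],0]]'

```text
time_s: 13.2
eef_pos: [0.3814, 0.3443, 0.2613]
eef_rot: [0.074, 0.997, 0.001, 0.001]
ft_force: [-0.1, 0.4, -1.8]
opening: 0.597
finger_force: 30.0
```

```bash
python3 - <<'E'
from h import *
s,p,d=wshot();save('w7.png',p)
P=s['eef_pos'];print(s['ft_force'],P,yaw(s),s['opening'],s['finger_force'],s['qpos'].round(2))
print(totool(s,np.array([.3795,.3465,.26])-P),'turn',yaw(s)+8.5)
t,ok=wcloud(s,d)
m=ok&(abs(t[...,1])<.022)&(t[...,2]<.01)&(t[...,2]>-.05)&(t[...,0]>-.12)&(t[...,0]<.1)
q=t[m];k=np.polyfit(q[:,0],q[:,2],1);print(q.min(0),q.max(0),'pitch',np.degrees(np.arctan(k[0])),k[1])
k=np.polyfit(q[:,1],q[:,2],1);print('roll',np.degrees(np.arctan(k[0])))
E
```

```text
[-0.07698766  0.37164452 -1.78969484] [0.38135759 0.34431752 0.26127609] -8.501488141246687 0.5970473310478953 29.997058510780334 [-1.    0.18  0.22  1.89 -0.05  1.07  0.67]
[0.0022 0.0019 0.0013] turn -0.0014881412466873911
[-0.08371104 -0.02199981 -0.01963058] [ 0.04289715  0.02199753 -0.01447923] pitch -0.5862628841473488 -0.017102763753484768
roll 0.0216591195210147
```

View pics/w7.png

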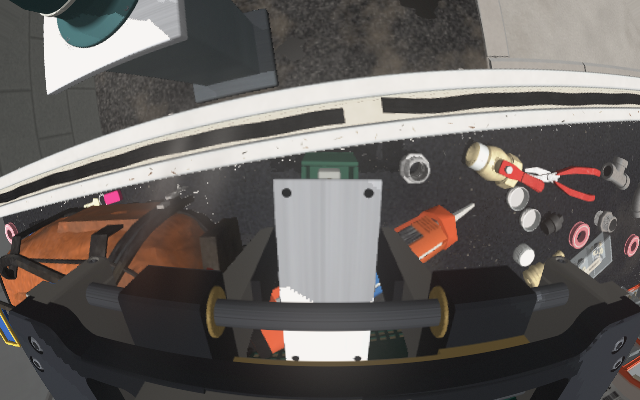

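The box's front rim shows beyond the plate's end at about (302–358, 152–178), nearly centred on the plate. I'll measure that rim numerically before lowering.

```bash
python3 - <<'E'
from h import *
p=cv2.cvtColor(cv2.imread('pics/w7.png'),cv2.COLOR_BGR2RGB);s=arm.sense()
h=cv2.cvtColor(p,cv2.COLOR_RGB2HSV);g=(h[...,0]>40)&(h[...,0]<90)&(h[...,1]>70)&(h[...,2]>40)
def tool(u,v,z): return totool(s,wpix(s,u,v,z)-s['eef_pos'])
zp=s['eef_pos'][2]+.017
for v in range(148,180,2):
    a=np.where(g[v,290:375])[0]
    if len(a)>5:print(v,290+a[0],290+a[-1],len(a),tool(290+a[0]-.5,v,.2)[:2],tool(290+a[-1]+.5,v,.2)[:2])
for v in (186,200,215):
    b=np.where(p[v,262:395].min(1)>120)[0]+262; print('plate',v,b[0],b[-1],tool(b[0]-.5,v,zp)[:2],tool(b[-1]+.5,v,zp)[:2])
for u in (310,327,345):
    r=np.where(p[170:192,u].min(1)>120)[0]+170
    print('plate front',u,r[:3],tool(u,r[0]-.5,zp)[:2])
E
```

```text
162 302 356 43 [ 0.0382 -0.0186] [0.0383 0.0229]
164 322 356 23 [ 0.0367 -0.0035] [0.0367 0.023 ]
168 312 355 8 [ 0.0336 -0.0111] [0.0336 0.0223]
170 304 356 10 [ 0.0321 -0.0172] [0.0321 0.023 ]
172 311 357 12 [ 0.0305 -0.0119] [0.0306 0.0238]
174 302 357 14 [ 0.029  -0.0188] [0.029  0.0239]
176 303 356 12 [ 0.0274 -0.018 ] [0.0274 0.0231]
plate 186 273 381 [ 0.0387 -0.0272] [0.0387 0.0286]
plate 200 274 380 [ 0.0312 -0.0271] [0.0312 0.0284]
plate 215 274 379 [ 0.023  -0.0275] [0.023  0.0283]
plate front 310 [179 180 181] [ 0.0425 -0.0079]
plate front 327 [170 171 172] [0.0471 0.0006]
plate front 345 [179 180 181] [0.0425 0.0097]
```

Both estimates agree on a correction of +2 mm in x and +1.8 mm in y. I'll correct and lower.

send_rows --series '[[0.5,[0.002,0.0018,0],0],[0.5,[0.002,0.0018,0.02],0],[0.5,[0.002,0.0018,0.04],0],[0.5,[0.002,0.0018,0.055],0],[0.5,[0.002,0.0018,0.065],0],[0.5,[0.002,0.0018,0.07],0],[0.5,[0.002,0.0018,0.07],0],[0.5,[0.002,0.0018,0.07],0]]'

```text
time_s: 14.05
eef_pos: [0.3788, 0.3469, 0.1904]
eef_rot: [0.074, 0.997, 0.0, 0.0]
ft_force: [-0.1, -0.3, -1.2]
opening: 0.597
finger_force: 30.0
```

```bash
python3 - <<'E'
from h import *
s=arm.sense();print(s['eef_pos'],yaw(s),s['ft_force'],totool(s,np.array([.3795,.3465,.186])-s['eef_pos']))
E
```

```text
[0.37884445 0.3468597  0.19040118] -8.431324741543811 [-0.11392524 -0.3404216  -1.24796528] [-0.0007 -0.0003  0.0044]
```

send_rows --series '[[0.5,[0,0,0.001],0],[0.5,[0,0,0.002],0],[0.5,[0,0,0.003],0],[0.5,[0,0,0.004],0],[0.5,[0,0,0.004],0]]'

```text
time_s: 14.55
eef_pos: [0.3785, 0.3464, 0.1857]
eef_rot: [0.073, 0.997, -0.0, 0.0]
ft_force: [0.1, 0.9, -0.8]
opening: 0.597
finger_force: 30.0
```

send_rows --series '[[0.5,[0,0,0.0007],0],[0.5,[0,0,0.0015],0],[0.5,[0,0,0.0015],0]]'

```text
time_s: 14.85
eef_pos: [0.3786, 0.3465, 0.1852]
eef_rot: [0.074, 0.997, 0.0, 0.0]
ft_force: [-2.5, -1.9, 7.0]
opening: 0.595
finger_force: 30.0
```

The plate is touching the rim. I'll open and rise.

send_rows --series '[[0.62,[0,0,0],0],[0.68,[0,0,0],0],[0.75,[0,0,0],0],[0.8,[0,0,0],0],[0.8,[0,0,0],0],[0.8,[0,0,-0.01],0],[0.8,[0,0,-0.04],0],[0.8,[0,0,-0.08],0],[0.8,[0,0,-0.12],0],[0.8,[0,0,-0.16],0]]'

```text
time_s: 15.85
eef_pos: [0.3784, 0.3462, 0.3467]
eef_rot: [0.074, 0.997, 0.0, 0.0]
ft_force: [0.6, 0.9, -0.4]
opening: 0.798
finger_force: 0.0
```

send_rows --series '[[0.8,[0.03,0,-0.06],0],[0.8,[0.03,0,-0.09],0],[0.8,[0.03,0,-0.09],0],[0.8,[0.03,0,-0.09],0]]'

```text
time_s: 16.25
eef_pos: [0.3489, 0.3509, 0.4357]
eef_rot: [0.073, 0.997, 0.001, 0.001]
ft_force: [0.5, 0.1, -1.4]
opening: 0.801
finger_force: 0.0
```

```bash
python3 - <<'E'
from h import *
s,p,d=wshot();save('w8.png',p);print(s['time_s'],s['eef_pos'],yaw(s),s['qpos'].round(2))
t,ok=wcloud(s,d);M=R.from_quat(s['eef_rot']).as_matrix();w=t@M.T+s['eef_pos']
m=ok&(abs(w[...,2]-.203)<.008)&(abs(w[...,0]-.40)<.1)&(abs(w[...,1]-.343)<.05)
q=w[m];A=np.c_[q[:,:2]-[.4013,.3432],np.ones(len(q))];k=np.linalg.lstsq(A,q[:,2],rcond=None)[0];print('tilt deg',np.degrees(k[:2]),'z',k[2],len(q))
uv=np.argwhere(m&(p.min(2)>100));xy=wpix(s,uv[:,1],uv[:,0],.203)[:,:2]*1000
print(cv2.minAreaRect(xy.astype(np.float32)),'target 401.3 343.2 -8.5')
a=p.astype(int)
h=cv2.cvtColor(p,cv2.COLOR_RGB2HSV);g=(h[...,0]>40)&(h[...,0]<90)&(h[...,1]>70)&(h[...,2]>30)&m
print('green',g.sum())
# top view
p2,d2=optics.capture('top');c=cloud('top',d2);m2=(abs(c[...,2]-.203)<.01)&(abs(c[...,0]-.40)<.09)&(abs(c[...,1]-.343)<.05)&(p2.min(2)>100)
uv=np.argwhere(m2);print(len(uv)); 
if len(uv):print(cv2.minAreaRect(np.array([ray('top',v[1],v[0],.203)[:2]*1000 for v in uv],np.float32)))
E
```

```text
16.25 [0.34890669 0.35093329 0.43565194] -8.416417468648563 [-1.05  0.04  0.2   1.66 -0.01  1.44  0.58]
tilt deg [ 0.00252253 -0.03718404] z 0.20242641747354953 3676
((401.14971923828125, 343.6673889160156), (56.106510162353516, 129.1549530029297), 80.4936752319336) target 401.3 343.2 -8.5
green 0
610
((401.833984375, 342.36602783203125), (55.828433990478516, 130.03294372558594), 81.45105743408203)
```

The cover lies flat within 1 mm and about 1° of the box's measured pose, and the gripper is clear of it. I'm handing the job in.

```bash
python3 -c "
from workcell import arm
print(arm.job_done())"
```

```text
the job is handed in; nothing more can be done
None
```

The cover lies flat, centred and square on the terminal box (within about 1 mm and 1° by camera) and is released; I handed the job in at about 16 s, with the bystanders not approached but not re-measured afterwards.

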